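# Push the vial rack down the reader's lane

### The job

Push the white vial rack, which stands askew in front of the rack reader, straight and central down the lane between the two metal guide rails until it is fully home against the reader's front. Neither the rack nor the robot may touch either rail. Only push the rack, keeping it flat on the bench and never lifting or tipping it, leave the other things where they stand, and finish with the hand clear of everything.

Things in the scene. Friction and masses are not known exactly. Their poses are not given: they have to be found in the camera images.
- rack: the box to push: white vial rack 110 mm long (x axis), 70 wide (y axis), 50 tall with plain vertical sides; fifteen capped amber vials fixed in its top (64 mm tall in all); about 0.35 kg, loose on the bench, ordinary friction. Origin: centre of its underside. Same either way round. Starts before the lane's open mouth, off to one side and askew.
- reader: rack reader: fixed white housing 160 mm deep, 220 wide, 172 tall; its flat rigid front face is the lane's end stop. Origin: on the bench in that face, mid-lane. x axis: along the lane in the pushing direction (housing at x > 0), y left of that, z up. With the rack fully home, the rack's origin is at x = -55 mm, y = 0 in this frame.
- lane_mouth (a point): middle of the lane's open end, on the bench, at x = -170, y = 0 mm in the reader's frame; axes as the reader's. The lane is bare bench, 170 mm long, straight, 90 mm wide between the rails' inner faces (y = +45 and -45 mm), so a centred, square rack has 10 mm to spare on each side.
- rail_left: the lane's left guide rail: fixed straight dark steel bar, 170 mm long, 10 mm wide, 22 mm tall, parallel to the lane; origin under its centre, at x = -85, y = +50 mm in the reader's frame
- rail_right: the lane's right guide rail, the same bar at y = -50 mm in the reader's frame; origin under its centre
- vial_a: one of three loose capped amber vials, 23 mm wide, 50 mm tall, standing on the bench near the lane; origin under its centre
- vial_b: a loose capped amber vial like vial_a
- vial_c: a loose capped amber vial like vial_a, on the robot side of the lane
- beaker: loose glass beaker, 66 mm wide, 75 mm tall, beyond the lane as seen from the robot; origin under its centre
- tip_box: loose blue pipette-tip box with clear top, 120 x 82 x 70 mm tall; not the rack to push; origin under its centre
- reagent_bottle: loose amber bottle with blue cap, 70 mm wide, 150 mm tall; origin under its centre
- jar: loose glass jar with white cap, 60 mm wide, 80 mm tall; origin under its centre
Not all that is in view belongs to the job. What is shaped like the rack but pink or turquoise is not meant.

How it is judged (in metres and radians):
On the way:
1. the rack has entered the lane from its mouth (its front at least 25 mm and at most 120 mm in), flat on the bench between the rails (x of rack in the frame of reader between -0.2 and -0.105 m and y of rack in the frame of reader between -0.012 and 0.012 m and height (world z) of rack below 0.004 m), for 0.1 s.
At the end, for the whole second after the job is handed in: The rack stands at rest, flat on the bench, between the rails and fully home: its front within 4.5 mm of the reader's front face, square to the lane within 0.08 rad (4.5 degrees), within 12 mm of the lane's middle (x of rack in the frame of reader above -0.0595 m and angle between the x axis of rack and the x axis of reader, either way round below 0.08 rad and angle between rack's own z axis and vertical below 0.05 rad and linear speed of rack below 0.01 m/s and y of rack in the frame of reader between -0.012 and 0.012 m and height (world z) of rack below 0.004 m); the robot touches nothing.
It fails at once if the rack, the robot or anything else touches a guide rail (contact force between anything else and rail_left above 0.2 N or contact force between anything else and rail_right above 0.2 N).
It fails at once if the rack is lifted (6 mm) or tipped (0.12 rad) (height (world z) of rack above 0.006 m or angle between rack's own z axis and vertical above 0.12 rad).
It fails at once if a bystander is moved more than 15 mm or tipped over (distance of any of vial_a, vial_b, vial_c, beaker, tip_box, reagent_bottle, jar from where it was at the start of the episode above 0.015 m or angle between any of vial_a, vial_b, vial_c, beaker, tip_box, reagent_bottle, jar's own z axis and vertical above 0.3 rad).
It also fails if it takes over 58 s, if anything falls off the work surface, if the arm or the gripper's body presses on something with over 40 N, if the wrist force passes 120 N, or if a joint passes its speed limit or range.

### The arm

A 6-joint arm with a two-finger parallel gripper is mounted at the origin on the work surface. World frame = base frame: x ahead of the robot, y to its left, z up, the work surface at z = 0. Lengths are in m, angles in degrees, forces in N, time in s.
With the tool pointing down it reaches from about 0.375 to 0.9 m from the base axis. Payload 3.1 kg.
Tool frame: the origin (TCP) lies at the very end of the fingers, on their centre line; the grasp point (between the pads) lies 19 mm behind it (bot.tcp_to_grasp is the distance from the TCP to the grasp point, in m); z points along the fingers, y is the direction in which the jaws open and shut (so a half turn about z gives the same grasp; the last joint's range is limited). The gripper opens to 87 mm and grips with 3 to 60 N. Pads are 19 mm wide; open, the fingers measure 117 mm over their backs; the gripper's body (75 mm by 190 mm) begins 51 mm behind the grasp point.
Start: joints at [61.335, 30.224, 82.088, -0, 67.689, -10.227], TCP at [0.198, 0.593, 0.223] pointing down, gripper open.
Joint ranges: [-176.69, 176.69], [-43.24, 126.21], [12.49, 139.97], [-82, 262], [0, 151.66], [-163.58, 163.58]. Speed limits (degrees/s): [159.86, 159.86, 180, 180, 180, 180].

### API

Orientations are given as a 3x3 rotation matrix whose columns are the frame's x, y, z axes.
In Python, from rig import telemetry, eyes, order, bot gives the robot as it stands. The module is installed in compiled form; this text tells all that it offers.
- The arm moves only by the tool servo_tool, never from a script. Its argument "targets" is a list of rows, each a list of 2 entries, a list of its own where there are three numbers: the shift along the tool's x, y, z in m, then the turn, a rotation vector about the tool's x, y, z in rad. In form: [[[tx, ty, tz], [wx, wy, wz]], ...]. A call has 1 to 12 rows; each row is the pose to reach, as a shift and turn from the pose commanded when the call began, along the tool's axes at that moment; what a row does not reach only later rows make up. A row lasts 1/8 s, in which the tool goes at most 62.5 mm and 10.7 degrees, less where a joint would pass 70% of its speed; a pose out of reach is approached as far as the arm can. A call with a gripper value outside its range is refused whole. "gripper" is the finger opening in m, from 0 to 0.087, set as the call begins (left out, the last holds). The fingers move at their own pace and stop on an object; the grip force is fixed at half the most. Time passes only in rows, so rows that repeat a pose let the fingers close. It gives the time, the measured TCP pose, the force and the opening at its end, in the units of the state.
- telemetry.read_state(): the state, without advancing time (a new reading comes with each control period).
- eyes.capture(name): name is "scene" or "side" or "wrist"; returns a dict with "pixels" (420x560x3 uint8, blue, green, red), "intrinsics" (3x3 intrinsics, pixels), "extrinsics" (4x4, takes a point from camera to world coordinates); the wrist camera has in their place "T_tool_cam" (4x4, takes a point from camera to tool coordinates, whose origin is the TCP and whose axes are the flange's). Camera axes: x right, y down, z forward; pixel columns grow to the right and rows downward; lengths in m; the calibration is good to about 2 mm. A picture is of the moment at which its call begins: read the wrist's pose just before it. There is no depth.
- order.hand_in(): hands the job in, once; it reports no verdict.
The state is a dict: "time_s": time; "joint_positions": joint angles; "qvel": joint speeds; "tau": joint torques, N m; "position": TCP position; "tcp_rot": TCP orientation; "force": force on the tool from outside, world axes, zero at the start; "moment": the same for the moment, N m; "opening": opening from 0.0 (shut) to 1.0 (fully open).
Only numpy, scipy, OpenCV 4.12 (cv2) and the standard library are available. Lean on these libraries where they do the work, as an engineer would, in place of code of your own. Each camera call takes 0.05 s, during which the arm holds its last target. There are 200 camera calls.

## Working session

There is one attempt and no reset: what is moved stays moved. The work goes in short steps, Python scripts to look and compute and a tool call to move; the robot and the scene stay as the last step left them, time stands still between calls to the robot, and variables do not carry over. Pictures are saved under pics/ and viewed, about 8 in all and at most 12, crops included, and the job is handed in when it is done.

Besides the shell and the picture viewer there is one more tool, called after ">>>" as name(argument=value, ...) on one line, values as JSON. servo_tool: Moves the arm, as the interface text tells. Its arguments: {"type":"object","properties":{"targets":{"type":"array","items":{"type":"array"}},"gripper":{"type":"number"}},"required":["targets"]}

```bash
mkdir -p pics; cat > h.py <<'E'
import numpy as np, cv2
from rig import telemetry, eyes, order, bot
def snap(name,fn):
    s=telemetry.read_state(); c=eyes.capture(name); cv2.imwrite('pics/'+fn,c['pixels'])
    if name=='wrist':
        T=np.eye(4);T[:3,:3]=s['tcp_rot'];T[:3,3]=s['position'];E=T@c['T_tool_cam']
    else: E=c['extrinsics']
    K=np.array(c['intrinsics']); np.savez('pics/'+fn[:-4]+'.npz',K=K,E=E)
    return c['pixels'],K,np.array(E)
def load(fn):
    d=np.load('pics/'+fn+'.npz'); return cv2.imread('pics/'+fn+'.png'),d['K'],d['E']
def ray(px,K,E,z):
    px=np.atleast_2d(np.array(px,float)); d=np.c_[px,np.ones(len(px))]@np.linalg.inv(K).T@E[:3,:3].T
    o=E[:3,3]; return o+d*((z-o[2])/d[:,2])[:,None]
def proj(P,K,E):
    P=np.atleast_2d(P); q=(P-E[:3,3])@E[:3,:3]@K.T; return q[:,:2]/q[:,2:]
E
python3 - <<'E'
from h import *
for n in('scene','side','wrist'):
    p,K,E=snap(n,n+'0.png'); print(n,K[0,0],E.round(3).tolist())
print(telemetry.read_state())
a=cv2.imread('pics/scene0.png')
E
```

```text
scene 403.647473278913 [[-0.853, 0.32, -0.413, 1.066], [0.522, 0.5, -0.691, 0.585], [-0.015, -0.805, -0.594, 0.67], [0.0, 0.0, 0.0, 1.0]]
side 486.64562285491155 [[-0.782, 0.355, -0.512, 1.124], [0.623, 0.456, -0.635, 0.485], [0.008, -0.816, -0.578, 0.618], [0.0, 0.0, 0.0, 1.0]]
wrist 344.1478081179028 [[0.316, 0.92, 0.233, 0.134], [0.949, -0.305, -0.081, 0.614], [-0.003, 0.247, -0.969, 0.383], [0.0, 0.0, 0.0, 1.0]]
{'time_s': 0.15, 'joint_positions': array([ 6.13343883e+01,  3.02664780e+01,  8.21395176e+01, -6.10194830e-05,
        6.76907613e+01, -1.02279540e+01]), 'qvel': array([-0.06825537, -0.28701918, -0.08659681,  0.01362264,  0.05367606,
        0.00931866]), 'tau': array([ 1.57064074e-03, -4.40432239e+01, -1.76842958e+01,  6.34007854e-02,
        5.52931242e-02, -8.13220117e-05]), 'position': array([0.19737271, 0.59241834, 0.22179919]), 'tcp_rot': array([[-9.48668353e-01,  3.16271562e-01, -8.09212006e-04],
       [ 3.16272456e-01,  9.48667242e-01, -1.48221826e-03],
       [ 2.98889439e-04, -1.66206502e-03, -9.99998574e-01]]), 'force': array([0.60540537, 0.21804588, 0.479844  ]), 'moment': array([0.00737161, 0.00899847, 0.03645537]), 'opening': 0.9991582248149576}
```

View pics/scene0.png

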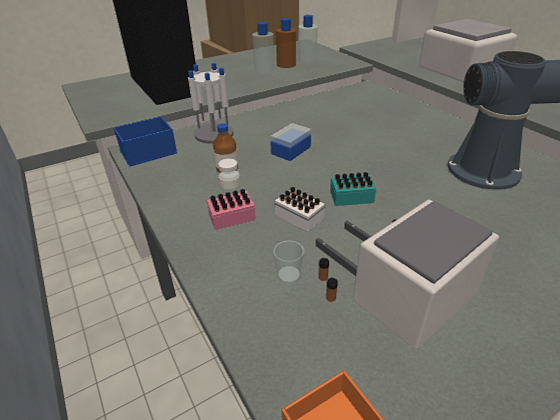

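View pics/side0.png

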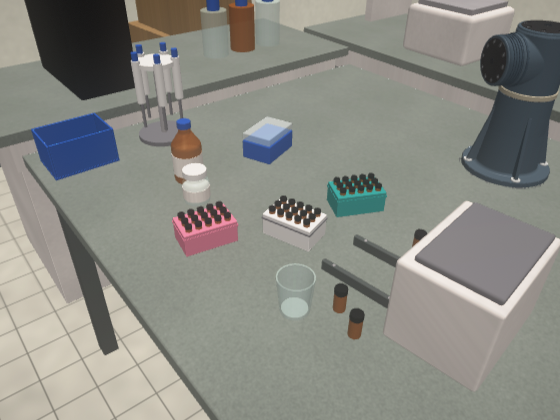

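Scene and side show the white rack at about (300,207) and (295,221). The rails' mouth ends are at about (318,242) and (347,225) in the scene view. The reader is lower right, a pink decoy sits to the left, a turquoise one to the upper right, and vials a and b are by the rail. Next I'll get coarse positions.

```bash
python3 - <<'E'
from h import *
for fn,pts in {'scene0':dict(railA=(318,242,.022),railB=(347,225,.022),top1=(437,204,.172),top2=(497,240,.172),top3=(434,276,.172),top4=(362,238,.172),rack=(300,203,.05),teal=(353,187,.05),pink=(231,207,.05),v1=(324,278,0.),v2=(332,298,0.),beak=(289,275,0),tip=(291,140,.07)),
 'side0':dict(railA=(325,264,.022),railB=(357,239,.022),top1=(474,207,.172),top2=(553,246,.172),top4=(400,253,.172),rack=(295,217,.05),teal=(356,190,.05),pink=(205,227,.05),v1=(340,310,0.),v2=(355,335,0.),beak=(294,308,0),vc=(421,234,.05),jar=(196,197,0.))}.items():
    im,K,E=load(fn)
    for k,v in pts.items(): print(fn,k,ray(v[:2],K,E,v[2])[0].round(3))
E
```

```text
scene0 railA [0.634 0.015 0.022]
scene0 railB [0.537 0.002 0.022]
scene0 top1 [0.464 0.183 0.172]
scene0 top2 [0.457 0.316 0.172]
scene0 top3 [0.621 0.317 0.172]
scene0 top4 [0.66  0.181 0.172]
scene0 rack [ 0.606 -0.106  0.05 ]
scene0 teal [ 0.446 -0.089  0.05 ]
scene0 pink [ 0.763 -0.186  0.05 ]
scene0 v1 [0.676 0.099 0.   ]
scene0 v2 [0.695 0.153 0.   ]
scene0 beak [0.737 0.05  0.   ]
scene0 tip [ 0.463 -0.375  0.07 ]
side0 railA [0.634 0.014 0.022]
side0 railB [ 0.534 -0.001  0.022]
side0 top1 [0.473 0.18  0.172]
side0 top2 [0.47  0.308 0.172]
side0 top4 [0.657 0.181 0.172]
side0 rack [ 0.608 -0.103  0.05 ]
side0 teal [ 0.44  -0.098  0.05 ]
side0 pink [ 0.766 -0.185  0.05 ]
side0 v1 [0.676 0.099 0.   ]
side0 v2 [0.695 0.153 0.   ]
side0 beak [0.735 0.047 0.   ]
side0 vc [0.454 0.086 0.05 ]
side0 jar [ 0.691 -0.353  0.   ]
```

View pics/wrist0.png

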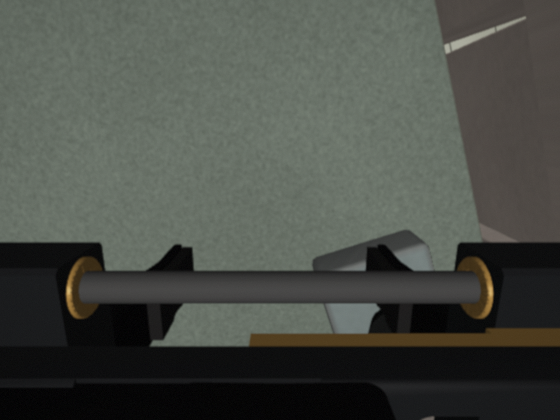

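>>> servo_tool(targets=[[[0, 0, -0.06], [0, 0, 0]], [[0, 0, -0.12], [0, 0, 0]], [[-0.05, -0.05, -0.158], [0, 0, 0.15]], [[-0.1, -0.09, -0.158], [0, 0, 0.3]], [[-0.6, -0.53, -0.158], [0, 0, 1.128]], [[-0.6, -0.53, -0.158], [0, 0, 1.128]], [[-0.6, -0.53, -0.158], [0, 0, 1.128]], [[-0.6, -0.53, -0.158], [0, 0, 1.128]], [[-0.6, -0.53, -0.158], [0, 0, 1.128]], [[-0.6, -0.53, -0.158], [0, 0, 1.128]], [[-0.6, -0.53, -0.158], [0, 0, 1.128]], [[-0.6, -0.53, -0.158], [0, 0, 1.128]]])

```text
time_s: 1.65
position: [0.5073, 0.057, 0.38]
tcp_rot: [[-0.12, 0.993, -0.0], [0.993, 0.12, 0.0], [0.0, 0.0, -1.0]]
force: [0.6, 1.0, -0.2]
opening: 1.002
```

>>> servo_tool(targets=[[[-0.06, 0.025, 0], [0, 0, 0]], [[-0.12, 0.05, 0], [0, 0, 0]], [[-0.167, 0.072, 0], [0, 0, 0]], [[-0.167, 0.072, 0], [0, 0, 0]], [[-0.167, 0.072, 0], [0, 0, 0]]])

```text
time_s: 2.28
position: [0.5977, -0.0978, 0.3793]
tcp_rot: [[-0.12, 0.993, -0.002], [0.993, 0.12, 0.001], [0.002, -0.002, -1.0]]
force: [-0.0, -0.5, 0.6]
opening: 0.998
```

```bash
python3 - <<'E'
from h import *
snap('wrist','w1.png'); s=telemetry.read_state(); print(s['position'],s['tcp_rot'],s['qvel'])
E
```

```text
[ 0.59761369 -0.09717128  0.37973844] [[-1.21389521e-01  9.92604079e-01 -1.31429795e-03]
 [ 9.92604307e-01  1.21390842e-01  9.76399866e-04]
 [ 1.12872222e-03 -1.18605309e-03 -9.99998660e-01]] [ 0.97645601 -0.91119122  0.28213711 -0.23288318 -0.1916046  -0.05027082]
```

View pics/w1.png

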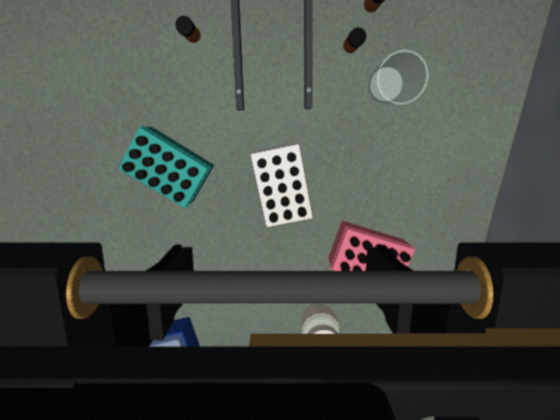

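The wrist view shows the white rack at about (281,186). The rails' mouth ends are at (240,109) and (308,108), and the pink and turquoise racks are well apart on either side. Now I'll measure.

```bash
cat >> h.py <<'E'
def rack(im,K,E,box=None,z=.05,thr=150):
    m=(im.min(2)>thr).astype(np.uint8)
    if box: b=np.zeros_like(m); x0,y0,x1,y1=box; b[y0:y1,x0:x1]=1; m*=b
    m=cv2.morphologyEx(m,cv2.MORPH_CLOSE,np.ones((13,13)))
    c=max(cv2.findContours(m,0,1)[0],key=cv2.contourArea)
    P=ray(c[:,0],K,E,z)[:,:2]
    (cx,cy),(w,h),a=cv2.minAreaRect((P*1000).astype(np.float32))
    if h>w: a+=90; w,h=h,w
    return np.array([cx,cy]),(w,h),a%180
E
python3 - <<'E'
from h import *
im,K,E=load('w1')
for t in (120,150,180): print(rack(im,K,E,(230,125,330,245),thr=t))
g=cv2.cvtColor(im,6)
for r in (5,30,60,90,100): print(r,g[r,226:252].tolist(),g[r,295:320].tolist())
for c in(238,239,308): print(c,g[90:118,c].tolist())
E
```

```text
(array([ 602.18664551, -113.26296997]), (111.42329406738281, 71.09590148925781), 108.41088104248047)
(array([ 602.18218994, -113.01123047]), (109.94853210449219, 69.98883819580078), 108.44456672668457)
(array([ 602.10705566, -112.98416901]), (107.79077911376953, 68.15113830566406), 108.36993217468262)
5 [106, 107, 107, 108, 97, 72, 62, 63, 65, 62, 60, 50, 37, 65, 99, 104, 105, 105, 105, 107, 108, 109, 109, 107, 104, 102] [103, 104, 102, 103, 104, 107, 106, 103, 86, 55, 49, 59, 63, 64, 64, 62, 67, 84, 103, 108, 106, 107, 105, 104, 105]
30 [109, 108, 110, 108, 106, 96, 75, 64, 65, 65, 64, 63, 56, 41, 62, 97, 108, 109, 109, 108, 109, 107, 109, 110, 109, 109] [105, 106, 105, 103, 104, 106, 107, 106, 90, 55, 51, 61, 65, 67, 65, 64, 68, 87, 106, 105, 104, 106, 107, 109, 110]
60 [113, 115, 116, 113, 111, 112, 112, 102, 74, 64, 66, 66, 65, 61, 47, 48, 79, 106, 110, 107, 109, 111, 113, 114, 111, 112] [112, 109, 109, 109, 111, 112, 112, 111, 96, 67, 52, 59, 65, 66, 64, 66, 68, 85, 108, 113, 115, 116, 112, 112, 113]
90 [116, 118, 117, 115, 116, 115, 115, 114, 103, 83, 94, 125, 138, 135, 108, 63, 42, 72, 109, 114, 113, 115, 117, 115, 113, 112] [123, 118, 114, 112, 110, 111, 112, 113, 99, 67, 55, 88, 125, 140, 140, 118, 84, 88, 110, 114, 116, 114, 114, 113, 113]
100 [117, 116, 116, 117, 115, 116, 118, 117, 114, 100, 74, 65, 66, 66, 66, 62, 49, 58, 92, 110, 114, 115, 119, 119, 117, 117] [113, 110, 113, 114, 116, 115, 114, 112, 97, 65, 51, 60, 65, 65, 66, 66, 71, 88, 113, 115, 113, 114, 115, 114, 116]
238 [138, 146, 140, 115, 81, 65, 64, 66, 65, 65, 66, 65, 65, 65, 65, 65, 64, 65, 59, 57, 83, 110, 117, 118, 119, 117, 116, 116]
239 [135, 144, 137, 112, 80, 67, 66, 67, 66, 68, 66, 66, 66, 66, 66, 65, 65, 65, 62, 55, 80, 111, 119, 120, 119, 117, 116, 115]
308 [140, 125, 94, 70, 65, 66, 66, 65, 64, 65, 65, 66, 64, 65, 65, 65, 64, 59, 62, 85, 106, 111, 113, 116, 115, 113, 111, 111]
```

```bash
python3 - <<'E'
from h import *
im,K,E=load('w1')
L=ray([(230.5,5),(231.5,30),(233.5,60),(235.5,100)],K,E,.022)[:,:2]*1000
R=ray([(312.0,5),(312,30),(312,60),(312,100)],K,E,.022)[:,:2]*1000
en=ray([(239,108),(308,107)],K,E,.022)[:,:2]*1000
print(L.round(1),R.round(1),en.round(1))
def fit(P): v=cv2.fitLine(P.astype(np.float32),2,0,.01,.01).ravel(); return v
a,b=fit(L),fit(R)
for v in(a,b): print(np.degrees(np.arctan2(v[1],v[0]))%180)
d=(L[0]-L[-1])/np.linalg.norm(L[0]-L[-1])+(R[0]-R[-1])/np.linalg.norm(R[0]-R[-1]); d/=np.linalg.norm(d); n=np.array([-d[1],d[0]])
print('yaw',np.degrees(np.arctan2(d[1],d[0])),'L n',(L@n).round(1),'R n',(R@n).round(1),'end',en@d)
mid=((L@n).mean()+(R@n).mean())/2; x=(en@d).mean(); o=mid*n+(x+170)*d; print('reader origin',o)
c,_,A=rack(im,K,E,(230,125,330,245)); print('rack in lane',(c-o)@d,(c-o)@n,A-np.degrees(np.arctan2(d[1],d[0])))
print('tcp in lane',((telemetry.read_state()['position'][:2]*1000-o)@d,(telemetry.read_state()['position'][:2]*1000-o)@n))
E
```

```text
[[504.1 119.1]
 [508.1  88.8]
 [514.1  51.2]
 [521.7  -1.4]] [[613.1 132.2]
 [617.5 102. ]
 [622.9  64.4]
 [630.6  11.9]] [[527.7 -11.7]
 [626.2   1.7]]
98.39018
98.28106
yaw 98.29180110465748 L n [-516.  -515.6 -516.2 -516. ] R n [-625.7 -625.7 -625.7 -625.7] end [-87.6555693  -88.65545621]
reader origin [553.04815876 163.30927051]
rack in lane -280.5178116178989 -8.770954745062804 10.15276562202709
tcp in lane (np.float64(-264.1845972639576), np.float64(-6.5345681282793695))
```

>>> servo_tool(targets=[[[-0.05, 0.01, 0.03], [0, 0, -0.1]], [[-0.099, 0.02, 0.06], [0, 0, -0.2]], [[-0.099, 0.02, 0.12], [0, 0, -0.2]], [[-0.099, 0.02, 0.18], [0, 0, -0.2]], [[-0.099, 0.02, 0.24], [0, 0, -0.2]], [[-0.099, 0.02, 0.29], [0, 0, -0.2]], [[-0.099, 0.02, 0.32], [0, 0, -0.2]], [[-0.099, 0.02, 0.34], [0, 0, -0.2]], [[-0.099, 0.02, 0.348], [0, 0, -0.2]], [[-0.099, 0.02, 0.348], [0, 0, -0.2]], [[-0.099, 0.02, 0.348], [0, 0, -0.2]]], gripper=0.03)

```text
time_s: 3.7
position: [0.6312, -0.1945, 0.0336]
tcp_rot: [[-0.316, 0.949, 0.003], [0.949, 0.316, -0.001], [-0.002, 0.002, -1.0]]
force: [0.1, -0.2, -0.6]
opening: 0.343
```

```bash
cat >> h.py <<'E'
O=np.array([.5530,.1633]); YAW=np.radians(98.3); D=np.array([np.cos(YAW),np.sin(YAW)]); N=np.array([-D[1],D[0]])
def lane(p): p=np.array(p)[:2]-O; return np.array([p@D,p@N])*1000
def tcp():
    s=telemetry.read_state(); R=s['tcp_rot']
    return lane(s['position']).round(1), round(s['position'][2]*1000,1), round(np.degrees(np.arctan2(R[1,0],R[0,0])-YAW),2), (s['tcp_rot'].T@s['force']).round(2), s['time_s'], round(s['opening'],2)
E
python3 - <<'E'
from h import *
print(tcp()); snap('wrist','w2.png')
E
```

```text
(array([-365.3,  -25.8]), np.float64(33.6), np.float64(10.1), array([-0.22,  0.06,  0.59]), 3.7, 0.34)
```

View pics/w2.png

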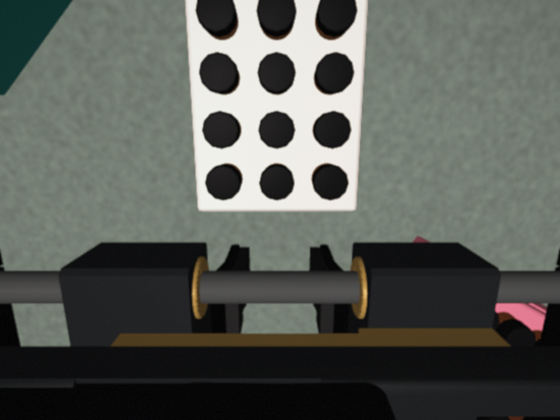

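```bash
python3 - <<'E'
from h import *
im,K,E=load('w2'); P=ray([(199,210),(354,210)],K,E,.05)
s=telemetry.read_state(); print(((P-s['position'])@s['tcp_rot']*1000).round(1),[lane(p).round(1) for p in P])
E
```

```text
[[ 32.4 -34.7 -16.6]
 [ 32.5  32.5 -16.4]] [array([-339.5,   14.2]), array([-327.7,  -51.9])]
```

>>> servo_tool(targets=[[[0.005, 0, 0], [0, 0, 0]], [[0.009, 0, 0], [0, 0, 0]], [[0.013, 0, 0], [0, 0, 0]], [[0.016, 0, 0], [0, 0, 0]], [[0.018, 0, 0], [0, 0, 0]], [[0.02, 0, 0], [0, 0, 0]], [[0.022, 0, 0], [0, 0, 0]], [[0.024, 0, 0], [0, 0, 0]], [[0.026, 0, 0], [0, 0, 0]], [[0.028, 0, 0], [0, 0, 0]], [[0.03, 0, 0], [0, 0, 0]]])

```text
time_s: 5.12
position: [0.6207, -0.1655, 0.032]
tcp_rot: [[-0.316, 0.949, -0.0], [0.949, 0.316, -0.0], [-0.0, -0.0, -1.0]]
force: [-0.3, -0.8, -0.6]
opening: 0.343
```

```bash
python3 - <<'E'
from h import *
print(tcp()); im,K,E=snap('wrist','w3.png')
g=im.min(2); print([(c,[int(x) for x in np.where(g[:260,c]>150)[0][-1:]]) for c in (200,240,250,277,305,345,352)], [(r,np.where(g[r]>150)[0][[0,-1]]) for r in (150,200)])
E
```

```text
(array([-335.1,  -19.5]), np.float64(32.0), np.float64(10.1), array([-0.69, -0.53,  0.59]), 5.125, 0.34)
[(200, [240]), (240, [255]), (250, [255]), (277, [255]), (305, [255]), (345, [255]), (352, [247])] [(150, array([195, 361])), (200, array([198, 359]))]
```

```bash
python3 - <<'E'
from h import *
a,_,_=load('w2')
for f in('w2','w3'):
    im,K,E=load(f); g=im.min(2)
    print(f,g[200:268:3,279].tolist())
    m=cv2.inRange(g[:262,190:370],0,70); 
    for c in cv2.findContours(m,1,1)[0]:
        if 300<cv2.contourArea(c)<3000:
            q=np.array(cv2.minEnclosingCircle(c)[0])+[190,0]; print(q.round(1),lane(ray(q,K,E,.064)[0]).round(1))
E
```

```text
w2 [194, 234, 233, 210, 124, 117, 116, 115, 113, 112, 114, 118, 119, 119, 116, 112, 114, 119, 120, 117, 119, 121, 119]
[322. 254.] [-345.   -39.7]
[237.  254.8] [-351.4   -5.9]
[360.5 252. ] [-341.5  -54.9]
[198.5 251.5] [-352.8    9.7]
[329. 181.] [-315.4  -36.2]
[276.8 181.4] [-319.1  -16.5]
[223.8 181.2] [-322.6    3.5]
[331.2 128.7] [-296.3  -32.9]
[276.  129.5] [-300.1  -12.9]
[221.4 128.8] [-303.4    7. ]
[332.5  73. ] [-277.4  -29.3]
[276.   73.1] [-281.    -9.5]
[219.6  73.1] [-284.5   10.2]
[337.5  17.5] [-259.8  -27.1]
[276.   15.5] [-262.9   -6.3]
[215.1  17.1] [-267.    14.1]
w3 [30, 231, 233, 232, 38, 10, 19, 26, 24, 25, 23, 22, 22, 21, 23, 21, 16, 203, 213, 117, 118, 117, 118]
[329.  230.5] [-304.2  -33.9]
[278.5 230.4] [-307.7  -14.4]
[227. 230.] [-311.1    5.6]
[331.9 181.9] [-285.2  -30.9]
[278.  182.6] [-289.1  -10.8]
[225.2 182.3] [-292.5    8.9]
[334.  129.8] [-266.3  -27.6]
[278.1 130.5] [-270.2   -7.5]
[222.8 129.8] [-273.5   12.4]
[335.5  73.5] [-247.5  -24. ]
[278.5  73.5] [-251.    -4.3]
[221.5  73.5] [-254.5   15.5]
[340.   17.2] [-229.8  -21.7]
[278.   15.5] [-233.    -0.9]
[217.  17.] [-237.    19.4]
```

Cap centroids give a good rack pose: centre (-270,-7.5), yaw 10.1°, still aligned with the fingers. Next: 20 mm straight, then an arc with radius about 255 mm.

>>> servo_tool(targets=[[[0.005, 0, 0], [0, 0, 0]], [[0.01, 0, 0], [0, 0, 0]], [[0.015, 0, 0], [0, 0, 0]], [[0.02, 0, 0], [0, 0, 0]], [[0.025, -0.0012, 0], [0, 0, 0.0196]], [[0.03, -0.0024, 0], [0, 0, 0.0392]], [[0.0351, -0.0034, 0], [0, 0, 0.0588]], [[0.0402, -0.0044, 0], [0, 0, 0.0784]], [[0.0402, -0.0044, 0], [0, 0, 0.0784]]])

```text
time_s: 6.3
position: [0.6033, -0.1281, 0.032]
tcp_rot: [[-0.24, 0.971, -0.001], [0.971, 0.24, 0.001], [0.001, -0.001, -1.0]]
force: [0.0, 0.0, -1.1]
opening: 0.347
```

```bash
cat >> h.py <<'E'
def pose(fn):
    im,K,E=snap('wrist',fn); m=cv2.inRange(im[:262].min(2),0,70); Q=[]
    for c in cv2.findContours(m,1,1)[0]:
        if 300<cv2.contourArea(c)<3000:
            q=np.array(cv2.minEnclosingCircle(c)[0])
            if 180<q[0]<380: Q.append((q,lane(ray(q,K,E,.064)[0])))
    P=np.array([p for q,p in Q if abs(q[0]-278)<20]); P=P[np.argsort(P[:,0])][-4:]
    t=tcp(); print('tcp',*t); print(P.round(1).tolist()); v=P[-1]-P[0]
    # back row index from distance to tcp (~27 mm)
    k=round((np.linalg.norm(P[0]-lane(telemetry.read_state()['position']))-28)/19)
    u=v/np.linalg.norm(v); c=P.mean(0)+u*19*(2-k-(len(P)-1)/2)
    print('rack',c.round(1),'yaw',np.degrees(np.arctan2(v[1],v[0])).round(2),'dist',np.linalg.norm(c-t[0]).round(1))
E
python3 - <<'E'
from h import *
pose('w4.png')
E
```

```text
tcp [-295.7   -7.7] 32.0 5.6 [0.14 0.65 0.4 ] 6.35 0.35
[[-248.9, -2.9], [-229.7, -1.0], [-210.4, 0.7], [-192.2, 2.5]]
rack [-229.8   -1.1] yaw 5.41 dist 66.3
```

View pics/w4.png

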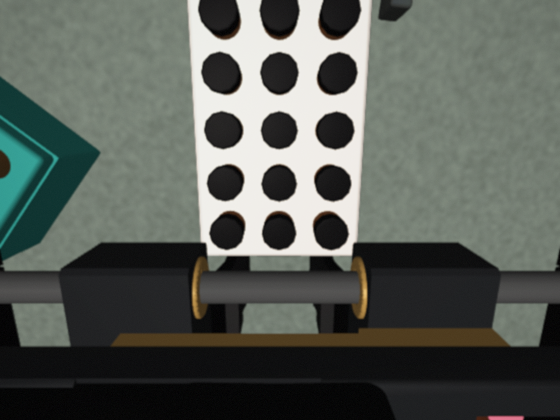

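The rack is at (-230,-1.1), yaw 5.5°, on track. The right rail's end shows at (395,8), clear of the rack. I'll finish the arc.

>>> servo_tool(targets=[[[0.0055, -0.0015, 0], [0, 0, 0.024]], [[0.0111, -0.0029, 0], [0, 0, 0.048]], [[0.0166, -0.0041, 0], [0, 0, 0.072]], [[0.0223, -0.0053, 0], [0, 0, 0.096]], [[0.0223, -0.0053, 0], [0, 0, 0.096]]])

```text
time_s: 6.98
position: [0.5928, -0.1076, 0.032]
tcp_rot: [[-0.146, 0.989, -0.001], [0.989, 0.146, 0.001], [0.001, -0.001, -1.0]]
force: [-1.3, -0.5, 0.6]
opening: 0.343
```

```bash
python3 - <<'E'
from h import *
pose('w5.png')
E
```

```text
tcp [-274.1   -0.4] 32.0 0.11 [-0.26 -0.82  0.44] 7.025 0.35
[[-226.6, 0.2], [-207.3, 0.1], [-188.0, -0.1], [-169.8, -0.0]]
rack [-2.074e+02  1.000e-01] yaw -0.24 dist 66.7
```

View pics/w5.png

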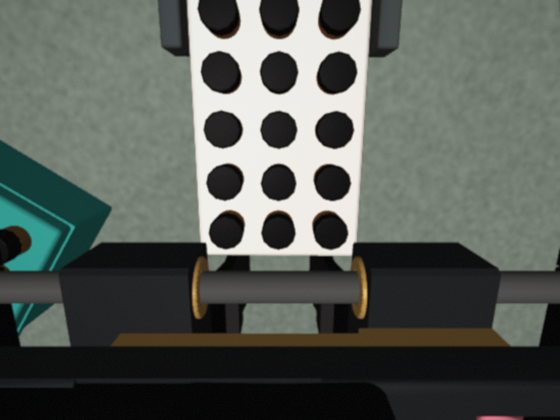

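The rack sits centred and square between the rails (rails at columns 160–188 and 370–402). Now pushing straight.

>>> servo_tool(targets=[[[0.006, 0, 0], [0, 0, 0]], [[0.013, 0, 0], [0, 0, 0]], [[0.02, 0, 0], [0, 0, 0]], [[0.027, 0, 0], [0, 0, 0]], [[0.034, 0, 0], [0, 0, 0]], [[0.041, 0, 0], [0, 0, 0]], [[0.048, 0, 0], [0, 0, 0]], [[0.055, 0, 0], [0, 0, 0]], [[0.062, 0, 0], [0, 0, 0]], [[0.068, 0, 0], [0, 0, 0]], [[0.068, 0, 0], [0, 0, 0]]])

```text
time_s: 8.4
position: [0.583, -0.0403, 0.032]
tcp_rot: [[-0.146, 0.989, -0.001], [0.989, 0.146, 0.001], [0.001, -0.001, -1.0]]
force: [0.1, -0.4, 0.0]
opening: 0.344
```

```bash
python3 - <<'E'
from h import *
pose('w6.png')
E
```

```text
tcp [-2.06e+02 -2.00e-01] 31.9 0.11 [ 0.5   0.1  -0.47] 8.45 0.35
[[-158.8, 0.5], [-139.4, 0.6], [-120.0, 0.5], [-101.9, 0.6]]
rack [-139.5    0.5] yaw 0.17 dist 66.5
```

View pics/w6.png

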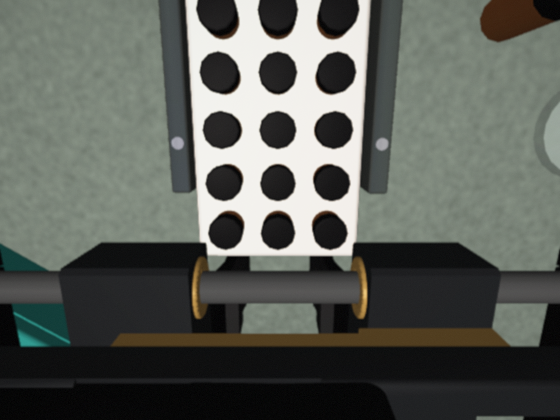

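The rack is still centred: rail screws at columns 178 and 382, caps at 278. I'll continue most of the way and then creep.

>>> servo_tool(targets=[[[0.006, 0, 0], [0, 0, 0]], [[0.013, 0, 0], [0, 0, 0]], [[0.02, 0, 0], [0, 0, 0]], [[0.027, 0, 0], [0, 0, 0]], [[0.034, 0, 0], [0, 0, 0]], [[0.041, 0, 0], [0, 0, 0]], [[0.048, 0, 0], [0, 0, 0]], [[0.055, 0, 0], [0, 0, 0]], [[0.062, 0, 0], [0, 0, 0]], [[0.069, 0, 0], [0, 0, 0]], [[0.075, 0, 0], [0, 0, 0]], [[0.075, 0, 0], [0, 0, 0]]])

```text
time_s: 9.95
position: [0.5723, 0.0337, 0.0321]
tcp_rot: [[-0.147, 0.989, -0.0], [0.989, 0.147, 0.0], [0.0, -0.0, -1.0]]
force: [0.1, -0.8, 0.7]
opening: 0.348
```

>>> servo_tool(targets=[[[0.001, 0, 0], [0, 0, 0]], [[0.002, 0, 0], [0, 0, 0]], [[0.003, 0, 0], [0, 0, 0]], [[0.004, 0, 0], [0, 0, 0]], [[0.005, 0, 0], [0, 0, 0]], [[0.006, 0, 0], [0, 0, 0]]])

```text
time_s: 10.7
position: [0.5718, 0.0389, 0.0321]
tcp_rot: [[-0.146, 0.989, 0.0], [0.989, 0.146, -0.0], [-0.0, 0.0, -1.0]]
force: [0.9, -1.8, 1.0]
opening: 0.338
```

```bash
python3 - <<'E'
from h import *
pose('w7.png')
E
```

```text
tcp [-125.7   -0.6] 32.1 0.1 [-2.19 -0.22 -0.41] 10.75 0.35
[[-79.1, 0.3], [-59.8, 0.5], [-40.3, 0.3], [-22.1, 0.5]]
rack [-59.8   0.4] yaw 0.2 dist 65.9
```

View pics/w7.png

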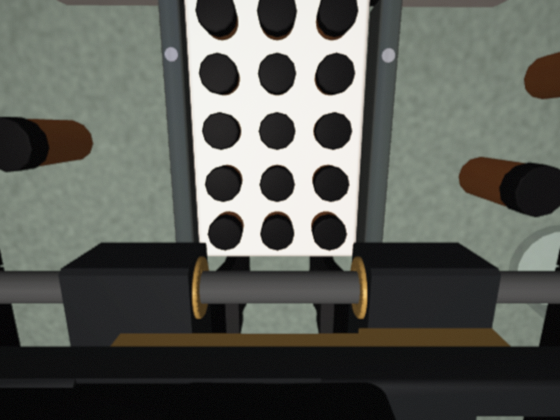

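The reader's foot is now visible at the top (row 0–5), and the rack is about 5 mm short and centred. I'll creep on until the force rises.

>>> servo_tool(targets=[[[0.001, 0, 0], [0, 0, 0]], [[0.002, 0, 0], [0, 0, 0]], [[0.003, 0, 0], [0, 0, 0]], [[0.004, 0, 0], [0, 0, 0]], [[0.004, 0, 0], [0, 0, 0]]])

```text
time_s: 11.38
position: [0.5712, 0.0424, 0.0321]
tcp_rot: [[-0.146, 0.989, 0.0], [0.989, 0.146, -0.001], [-0.001, 0.0, -1.0]]
force: [0.8, -4.1, 1.3]
opening: 0.345
```

>>> servo_tool(targets=[[[0.001, 0, 0], [0, 0, 0]], [[0.0015, 0, 0], [0, 0, 0]], [[0.0015, 0, 0], [0, 0, 0]]])

```text
time_s: 11.75
position: [0.5712, 0.0425, 0.0321]
tcp_rot: [[-0.147, 0.989, 0.0], [0.989, 0.147, -0.003], [-0.003, 0.0, -1.0]]
force: [-0.1, -9.9, 1.7]
opening: 0.348
```

```bash
python3 - <<'E'
from h import *
pose('w8.png')
E
```

```text
tcp [-122.2   -0.6] 32.2 0.15 [-8.61 -1.43 -1.61] 11.8 0.35
[[-75.5, 0.5], [-56.2, 0.6], [-36.8, 0.7], [-18.5, 0.7]]
rack [-56.2   0.6] yaw 0.2 dist 66.0
```

The force rose to 10 N while the TCP stopped, so the rack is home. Backing straight off, then up.

>>> servo_tool(targets=[[[-0.004, 0, 0], [0, 0, 0]], [[-0.015, 0, 0], [0, 0, 0]], [[-0.04, 0, 0], [0, 0, 0]], [[-0.07, 0, 0], [0, 0, 0]], [[-0.1, 0, -0.02], [0, 0, 0]], [[-0.12, 0, -0.06], [0, 0, 0]], [[-0.13, 0, -0.11], [0, 0, 0]], [[-0.13, 0, -0.16], [0, 0, 0]], [[-0.13, 0, -0.2], [0, 0, 0]], [[-0.13, 0, -0.2], [0, 0, 0]], [[-0.13, 0, -0.2], [0, 0, 0]]])

```text
time_s: 13.18
position: [0.5889, -0.0839, 0.2313]
tcp_rot: [[-0.146, 0.989, -0.002], [0.989, 0.146, 0.001], [0.001, -0.002, -1.0]]
force: [-0.0, 0.5, -1.5]
opening: 0.345
```

```bash
python3 - <<'E'
from h import *
im,K,E=snap('wrist','w9.png'); print(tcp())
m=cv2.inRange(im[:262].min(2),0,70)
for c in cv2.findContours(m,1,1)[0]:
    if 80<cv2.contourArea(c)<2000:
        q=np.array(cv2.minEnclosingCircle(c)[0]); print(q.round(),lane(ray(q,K,E,.064)[0]).round(1))
E
```

```text
(array([-249.7,    0.4]), np.float64(230.5), np.float64(0.1), array([-0.01, -0.45,  0.12]), 13.225, 0.35)
[322. 254.] [-307.4  -42.9]
[237. 255.] [-308.5   43.4]
[303.  26.] [-98.2 -19.6]
[279.  26.] [-98.3   1.1]
[256.  26.] [-98.3  21.5]
[397.  22.] [ -94.2 -100.5]
[326.  58.] [-123.4  -40.9]
[304.   4.] [-80.6 -19.7]
[280.   4.] [-80.6   0.8]
[255.   3.] [-80.4  21.6]
[234.  58.] [-123.1   40.9]
[161.   8.] [-84.1 102.2]
```

View pics/w9.png

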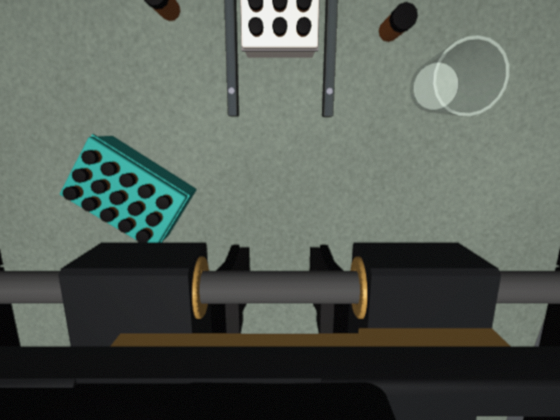

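```bash
python3 - <<'E'
from h import *
im,K,E=load('w9'); g=im.min(2)
print(g[36:64,267].tolist()); print(g[100:122,329].tolist(), g[100:122,233].tolist())
for q,z in (((267,48.5),.05),((290,48.5),.05),((329,115),.022),((233,115),.022),((241,40),.05),((319,40),.05)): print(q,lane(ray(q,K,E,z)[0]).round(1))
E
```

```text
[240, 240, 240, 240, 240, 240, 240, 241, 240, 234, 206, 153, 106, 108, 102, 79, 84, 89, 89, 89, 91, 101, 115, 123, 124, 123, 125, 126]
[74, 73, 74, 74, 74, 74, 74, 74, 74, 75, 73, 74, 74, 74, 74, 68, 68, 96, 123, 129, 130, 129] [75, 73, 74, 74, 74, 74, 73, 75, 73, 74, 74, 75, 75, 75, 71, 64, 80, 112, 129, 132, 133, 132]
(267, 48.5) [-112.9   12.2]
(290, 48.5) [-112.9   -8.9]
(329, 115) [-170.4  -50.6]
(233, 115) [-170.6   48.8]
(241, 40) [-105.8   35.8]
(319, 40) [-105.7  -35.2]
```

```bash
python3 -c "
from h import *
print(order.hand_in())"
```

```text
the job is handed in; nothing more can be done
None
```

I pushed the rack down the lane to the reader's front and handed the job in at about 13 s. No verdict was reported. I pushed with both fingertips, part-closed, against the rack's back face: straight, then along an arc that squared and centred it, then straight in.

- **Home:** On the final creep the wrist force rose to about 10 N while the hand stopped moving, so the rack is against the reader.
- **Position:** The last close view put the rack origin at x ≈ -56 mm, y ≈ +0.6 mm, 0.2° off square. After backing off, its rear edge measured about -111 mm, which also gives x ≈ -56 mm.
- **Disagreement:** In that last, more distant view, the cap centres read about 3.6 mm further back. I put this down to the cap sides showing at that angle and did not rely on it.
- **Clearance:** The rack stayed clear of both rails in every picture taken. The bystanders in the last view were upright and the hand never went near any. The hand ended about 0.23 m up and clear of everything.

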